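# Put the samples away after a sizing run

### The job

Put away what the last measuring run left on the grey sheet on the bench: stand one sample vial in each pocket of the vial rack, stand the five-cell cuvette strip in the long bay and the two-cell strip in the short bay of the strip rack, each lined up with its bay, and lay the marker pen lengthwise in the pen tray. Everything ends up on the floor of its own place, strips and vials upright; leave the beaker and the box of lens tissue where they are.

Things in the scene. Friction and masses are not known exactly. Their poses are not given: they have to be found in the camera images.
- vial_a: Sample vial: round glass body 23 mm across up to z 46 mm, black screw cap 20 mm across, 56 mm tall in all, 22 g. Stands upright on the bench (on a thin grey sheet of no height). Origin: centre of its underside; z up its axis; its yaw means nothing. The two vials are alike.
- vial_b: The other sample vial, same size and make: 23 mm across, 56 mm tall with its black cap. Stands upright on the bench (on a thin grey sheet of no height). Origin: centre of its underside; z up its axis.
- long_strip: Long strip of five clear plastic cuvettes moulded side by side: 64 mm long along its y, 13 mm thick along its x, 45 mm tall. Stands upright on the bench (on a thin grey sheet of no height); grip it across the 13 mm. Origin: centre of its underside, z up.
- short_strip: Short strip of two clear plastic cuvettes: 26 mm long along its y, 13 mm thick along its x, 45 mm tall. Stands upright on the bench (on a thin grey sheet of no height); grip it across the 13 mm. Origin: centre of its underside, z up.
- marker: Marker pen, white barrel and black cap, lying flat on the bench (grey sheet): 126 mm long along its y, 16 mm thick along its x, 16 mm high; it does not roll. Origin: centre of its underside, z up.
- vial_rack: Vial rack, fixed to the bench, grey plastic, 52 x 118 mm, long along its y, 18 mm high: two equal square pockets, 38 x 38 mm inside, centred at x 0, y -32 and y +32 mm. Pocket floor 4 mm above the origin, walls 4 mm thick, top of the walls at 18 mm. Origin: centre of its underside, z up.
- strip_rack: Cuvette strip rack, fixed to the bench, grey plastic, 42 x 156 mm, long along its y, 18 mm high: two bays end to end, both 28 mm wide (x) inside. The long bay, 84 mm inside along y, is centred at x 0, y -29 mm; the short bay, 44 mm inside along y, at x 0, y +49 mm. Bay floor 4 mm above the origin, walls 4 mm thick, top of the walls at 18 mm. Origin: centre of its underside, z up.
- pen_tray: Pen tray, fixed to the bench, grey plastic, 40 x 156 mm, long along its y: one trough 32 mm wide (x) and 148 mm long (y) inside, centred on the origin, floor 4 mm above the origin, walls 4 mm thick with their top at 14 mm; the long walls are cut away over the middle 68 mm to make room for fingers. Origin: centre of its underside, z up.
- beaker: Bystander: glass beaker, 52 mm across, 67 mm tall, standing loose behind the work. Origin: centre of its underside. Not to be moved.
- tissue_box: Bystander: flat blue and white box of lens tissue, 40 x 46 x 11 mm, lying loose to the left of the work. Origin: centre of its underside. Not to be moved.
Mind the look-alikes: they are no part of the job. What is shaped like the short_strip but pink is not meant. Leave any brown look-alike of the vial_b alone.

How it is judged:
By the outcome, as a careful person would: the job done as asked, in the order asked, and still so for the second after the job is handed in, with the robot touching nothing.
It also fails if it takes over 112 s, if anything falls off the work surface, if the arm or the gripper's body presses on something with over 40 N, if the wrist force passes 120 N, or if a joint passes its speed limit or range.

### The arm

A 6-joint arm with a two-finger parallel gripper is mounted at the origin on a cart in front of the work surface, level with it; the furniture and walls round the work are solid. World frame = base frame: x ahead of the robot, y to its left, z up, the work surface at z = 0. Lengths are in m, angles in degrees, forces in N, time in s.
With the tool pointing down it reaches from about 0.35 to 0.875 m from the base axis. Payload 4.2 kg.
Tool frame: the origin (TCP) lies on the centre line of the jaws, within the pads' length; the fingertips stand 19 mm ahead of it and the grasp point (between the pads) is the TCP; z points along the fingers, y is the line along which they close (so a half turn about z gives the same grasp; the last joint's range is limited). The gripper opens to 87 mm and grips with 3 to 60 N. Pads are 19 mm wide; open, the fingers measure 117 mm over their backs; the gripper's body (75 mm by 190 mm) begins 51 mm behind the grasp point.
Start: joints at [82.483, 22.042, 0.453, 0, -68.411, -14.817], TCP at [0.237, 0.578, 0.242] pointing down, gripper open.
Joint ranges: [-179.83, 179.83], [-69.29, 118.12], [-61.27, 80.66], [-181.25, 117.63], [-171.15, -9.14], [-177.46, 177.46]. Speed limits (degrees/s): [159.86, 159.86, 180, 180, 180, 180].

### API

Orientations are given as a 3x3 rotation matrix whose columns are the frame's x, y, z axes.
In Python, from station import sense, capture, finish_job, search_frame, masks_of gives the robot as it stands.
- The arm moves only by the tool drive_tool, never from a script. Its argument "rows" is a list of rows, each a list of 7 numbers: the opening in per cent of the stroke, from 0 (shut) to 100 (fully open), then the shift along the world's x, y, z in mm, then the turn, a rotation vector about the world's x, y, z in rad. In form: [[fingers, dx, dy, dz, wx, wy, wz], ...]. A call has 1 to 5 rows; each row shifts and turns the commanded pose from where the row before left it; what a row does not reach is not made up. A row lasts 1/12 s, in which the tool goes at most 41.7 mm and 7.16 degrees, less where a joint would pass 70% of its speed; a pose out of reach is approached as far as the arm can. A call is refused whole if a number of a shift passes 41.7 or a number of a turn 0.125, either way. A call with a gripper value outside its range is refused whole. The fingers move at their own pace and stop on an object; the grip force is fixed at half the most. Time passes only in rows, so rows that do not move let the fingers close. It gives the time, the measured TCP pose, the force, the opening and the grip force at its end, in the units of the state.
- sense(): the state, without advancing time (a new reading comes with each control period).
- capture(name): name is "scene" or "side" or "wrist"; returns a dict with "frame" (480x640x3 uint8, red, green, blue), "z_map" (480x640 float32, m along the optical axis (not along the pixel's ray), 0 where there is no reading), "fx", "fy", "cx", "cy" (pixels), "R" (3x3) and "t" (3): a world point X has camera coordinates R X + t; the wrist camera has in their place "T_tool_cam" (4x4, takes a point from camera to tool coordinates, whose origin is the TCP and whose axes are the flange's). Camera axes: x right, y down, z forward; pixel columns grow to the right and rows downward; lengths in m; the calibration is good to about 2 mm. A picture is of the moment at which its call begins: read the wrist's pose just before it.
- finish_job(): hands the job in; it is judged then, once.
Trained networks look in a picture, given as the dict that the camera call returned (one of the last four; its "shot" number tells which), for a name from the list of things; names that differ only in an ending like _2 or _b are one class to them, and where a whole thing is asked for, a point or a joint stands for the part that bears it (a point fixed in the world has none). Each returns a list of dicts, best first, with "p" (0 to 1); they miss things now and then, are a little off and sometimes report something else, mostly with a low value. They report only what shows in the picture. A call takes as long as a camera call. They do not tell look-alikes from the thing itself.
- search_frame(label, picture): "xy" ([column, row] in pixels, amid what is visible of it).
- masks_of(label, picture): "region" (480x640 bool, what is visible of it) and "xy" ([column, row] in pixels, amid what is visible of it).
The state is a dict: "time_s": time; "joints": joint angles; "joint_velocities": joint speeds; "effort": joint torques, N m; "tcp_pos": TCP position; "ee_rot": TCP orientation; "wrist_force": force on the tool from outside, world axes, zero at the start; "moment": the same for the moment, N m; "gripper_width": opening from 0.0 (shut) to 1.0 (fully open); "gripper_force": force on a finger pad.
Only numpy, scipy, OpenCV 4.12 (cv2) and the standard library are available. Lean on these libraries where they do the work, as an engineer would, in place of code of your own. Each camera call takes 0.05 s, during which the arm holds its last target. There are 200 camera calls.

## Working session

There is one attempt and no reset: what is moved stays moved. The work goes in short steps, Python scripts to look and compute and a tool call to move; the robot and the scene stay as the last step left them, time stands still between calls to the robot, and variables do not carry over. Pictures are saved under pics/ and viewed, at most 14 in all, crops included, and the job is handed in when it is done.

Besides the shell and the picture viewer there is one more tool, called after "Request:" as name(argument=value, ...), one argument or row to a line, values as JSON. drive_tool: Moves the arm, as the interface text tells. Its arguments: {"type":"object","properties":{"rows":{"type":"array"}},"required":["rows"]}

```bash
mkdir -p pics; ls; cat > h.py <<'E'
import numpy as np, cv2
from station import sense, capture, finish_job, search_frame, masks_of
def world(c, s=None):
    z=c["z_map"]; v,u=np.mgrid[0:480,0:640]
    P=np.stack([(u-c["cx"])/c["fx"]*z,(v-c["cy"])/c["fy"]*z,z],-1)
    if "R" in c: W=(P-np.array(c["t"]))@np.array(c["R"])
    else:
        T=np.array(c["T_tool_cam"]); W=P@T[:3,:3].T+T[:3,3]
        W=W@np.array(s["ee_rot"]).T+np.array(s["tcp_pos"])
    return W
def save(n,im): cv2.imwrite("pics/"+n+".png",cv2.cvtColor(im,cv2.COLOR_RGB2BGR))
E
python3 - <<'E'
from h import *
s=sense(); print(s["tcp_pos"],s["ee_rot"],s["gripper_width"])
for n in ["scene","side"]:
    c=capture(n); save(n+"0",c["frame"]); W=world(c,s); np.save(n+"W.npy",W)
    for l in ["vial_a","long_strip","short_strip","marker","vial_rack","strip_rack","pen_tray","beaker","tissue_box"]:
        for m in masks_of(l,c):
            r=m["region"]&(c["z_map"]>0); p=W[r]
            if len(p)<5: print(n,l,m["p"],m["xy"],len(p)); continue
            q=p[p[:,2]>np.percentile(p[:,2],50)]
            rc=cv2.minAreaRect((p[:,:2]*1000).astype(np.float32))
            print(n,l,round(m["p"],2),np.round(m["xy"]),np.round(np.median(p,0),3),"z95",round(np.percentile(p[:,2],95),3),"rect",np.round(rc[0]),np.round(rc[1]),round(rc[2]))
E
```

```text
pics
[0.23727398 0.57760673 0.24045235] [[ 9.24907741e-01 -3.80190905e-01 -7.39161415e-04]
 [-3.80191609e-01 -9.24905423e-01 -2.07324413e-03]
 [ 1.04574161e-04  2.19858252e-03 -9.99997578e-01]] 1.0000240380679877
scene vial_a 0.8 [272. 236.] [0.571 0.059 0.032] z95 0.058 rect [567.  50.] [33. 17.] 90
scene vial_a 0.66 [289. 223.] [0.506 0.05  0.034] z95 0.058 rect [488.  22.] [78. 21.] 59
scene vial_a 0.57 [314. 237.] [0.512 0.125 0.029] z95 0.058 rect [483. 103.] [87. 26.] 38
scene long_strip 0.87 [436. 230.] [0.303 0.314 0.03 ] z95 0.046 rect [279. 301.] [108.  42.] 29
scene short_strip 0.71 [388. 216.] [0.313 0.196 0.032] z95 0.047 rect [236. 159.] [287.  27.] 26
scene short_strip 0.51 [391. 231.] [0.375 0.238 0.034] z95 0.046 rect [368. 235.] [29. 13.] 39
scene short_strip 0.36 [184. 278.] [0.785 0.019 0.045] z95 0.067 rect [757. -27.] [144.  52.] 57
scene marker 0.51 [351. 238.] [0.438 0.168 0.014] z95 0.018 rect [434. 166.] [131.  20.] 42
scene vial_rack 0.91 [204. 232.] [ 0.633 -0.104  0.009] z95 0.02 rect [ 623. -120.] [ 77. 136.] 17
scene strip_rack 0.64 [416. 280.] [0.479 0
[... 1386 characters left out ...]
13] z95 0.016 rect [439. 168.] [140.  22.] 45
side marker 0.23 [320. 264.] [0.503 0.111 0.034] z95 0.057 rect [506. 115.] [21. 21.] 61
side vial_rack 0.7 [449. 317.] [ 0.631 -0.121  0.007] z95 0.019 rect [ 634. -114.] [ 58. 121.] 18
side vial_rack 0.56 [282. 272.] [0.428 0.152 0.013] z95 0.016 rect [434. 165.] [129.  24.] 44
side strip_rack 0.8 [263. 224.] [0.479 0.354 0.01 ] z95 0.018 rect [483. 375.] [ 59. 189.] 11
side pen_tray 0.92 [366. 237.] [0.655 0.183 0.005] z95 0.014 rect [659. 188.] [ 51. 156.] 22
side beaker 0.69 [467. 247.] [ 0.772 -0.002  0.045] z95 0.065 rect [806.  30.] [121.  49.] 44
side tissue_box 0.58 [177. 228.] [0.302 0.451 0.01 ] z95 0.012 rect [302. 456.] [38. 48.] 35
```

```bash
python3 - <<'E'
import cv2
a=cv2.imread("pics/scene0.png")[195:315,160:520]; cv2.imwrite("pics/a1.png",cv2.resize(a,None,fx=2.2,fy=2.2,interpolation=2))
b=cv2.imread("pics/side0.png")[200:340,160:520]; 
a=cv2.resize(a,None,fx=2.2,fy=2.2,interpolation=2);b=cv2.resize(b,None,fx=2.2,fy=2.2,interpolation=2)
cv2.imwrite("pics/ab.png",cv2.vconcat([a,b]))
E
```

```text
(no output)
```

View pics/ab.png

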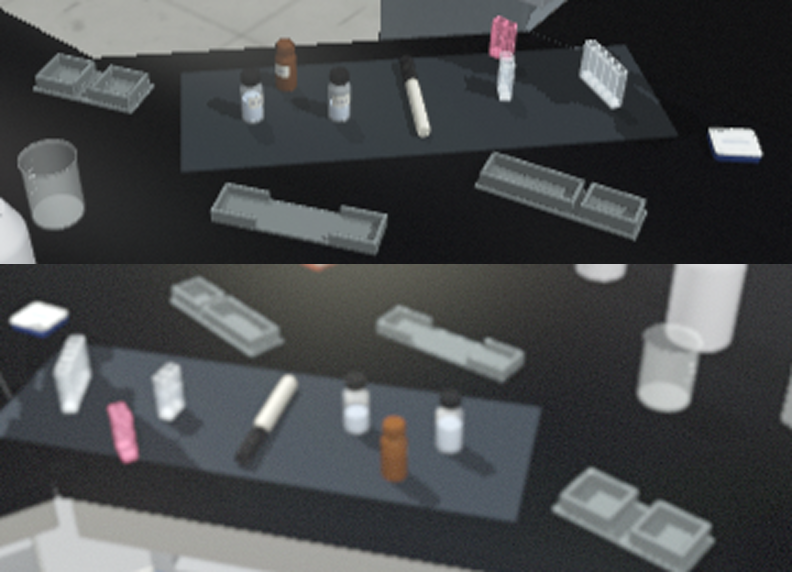

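Clear vials at scene px (272,236) and (314,237); the brown one at (289,223) is the look-alike. The clear short strip is at (391,231), and the pink one at (388,216) is not meant. The enlarged crop confirms this: clear glass and clear plastic. Next I move over the work for a close look.

Request:
drive_tool(
  rows=[
    [100,26,-38,18,0,0,0],
    [100,26,-38,18,0,0,0],
    [100,26,-38,18,0,0,0],
    [100,26,-38,18,0,0,0],
    [100,26,-38,18,0,0,0],
  ],
)

```text
time_s: 1.42
tcp_pos: [0.3476, 0.4163, 0.3183]
ee_rot: [[0.925, -0.379, 0.0], [-0.379, -0.925, 0.0], [0.0, -0.0, -1.0]]
wrist_force: [1.6, 0.6, -0.2]
gripper_width: 1.002
gripper_force: 0.0
```

Request:
drive_tool(
  rows=[
    [100,26,-38,18,0,0,0],
    [100,26,-38,18,0,0,0],
    [100,26,-38,18,0,0,0],
    [100,0,0,0,0,0,0],
    [100,0,0,0,0,0,0],
  ],
)

```text
time_s: 1.83
tcp_pos: [0.4139, 0.3205, 0.3643]
ee_rot: [[0.924, -0.383, 0.002], [-0.383, -0.924, 0.003], [0.001, -0.003, -1.0]]
wrist_force: [-0.2, -0.1, 0.2]
gripper_width: 1.003
gripper_force: 0.0
```

```bash
cat >> h.py <<'E'
def look(name,cam="wrist",labels=()):
    s=sense(); c=capture(cam); W=world(c,s); np.savez(""+name+".npz",W=W,im=c["frame"]); save(name,c["frame"]); return s,c,W
E
python3 - <<'E'
from h import *
s,c,W=look("w1"); print(s["tcp_pos"],s["joints"],c["T_tool_cam"])
for l in ["vial_a","long_strip","short_strip","marker","vial_rack","strip_rack","pen_tray"]:
    for m in masks_of(l,c):
        r=m["region"]&(c["z_map"]>0); p=W[r]
        if len(p)<20: continue
        t=p[p[:,2]>np.percentile(p[:,2],97)-.008]
        rc=cv2.minAreaRect((t[:,:2]*1000).astype(np.float32))
        print(l,round(m["p"],2),np.round(m["xy"]),np.round(np.median(p,0),3),"z97",round(np.percentile(p[:,2],97),3),"top rect",np.round(rc[0]),np.round(rc[1]),round(rc[2],1))
E
```

```text
[0.41385709 0.32049521 0.36425907] [ 5.55275531e+01  8.27456206e+00 -9.87411648e-01 -4.10005672e-03
 -8.05655630e+01  1.19281518e+01] [[-3.33617453e-04 -9.57275253e-01 -2.89178109e-01  7.97021051e-02]
 [ 9.99999941e-01 -2.95567097e-04 -1.75249661e-04 -8.62768634e-05]
 [ 8.22906295e-05 -2.89178150e-01  9.57275295e-01 -1.44741761e-01]
 [ 0.00000000e+00  0.00000000e+00  0.00000000e+00  1.00000000e+00]]
vial_a 0.65 [531.  18.] [0.499 0.05  0.042] z97 0.059 top rect [499.  44.] [18. 18.] 2.5
long_strip 0.88 [365. 268.] [0.299 0.309 0.035] z97 0.047 top rect [297. 310.] [64. 14.] 60.3
short_strip 0.97 [449. 226.] [0.313 0.195 0.032] z97 0.047 top rect [309. 194.] [26. 13.] 88.2
short_strip 0.84 [405. 198.] [0.368 0.233 0.035] z97 0.048 top rect [366. 233.] [25. 13.] 39.5
marker 0.69 [433. 118.] [0.435 0.165 0.015] z97 0.018 top rect [435. 164.] [126.  15.] 43.3
strip_rack 0.62 [277. 148.] [0.477 0.358 0.006] z97 0.02 top rect [477. 361.] [ 36. 150.] 11.1
pen_tray 0.38 [312.   0.] [0.608 0.254 0.012] z97 0.016 top rect [608. 253.] [8. 4.] 68.8
```

View pics/w1.png

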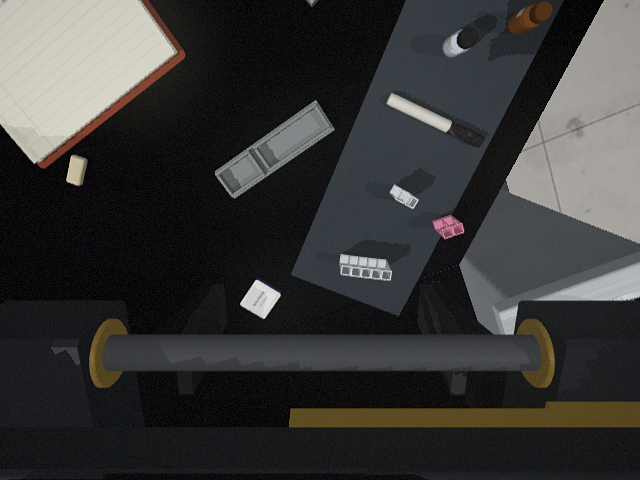

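w1 shows the long strip (365,268), clear short strip (405,198), pink look-alike (449,226), marker (433,118), a clear vial (460,40), the brown one (531,18), and the strip rack (277,148) with its short bay at the +y end.

Request:
drive_tool(
  rows=[
    [50,21,-32,-5,0,0,0],
    [50,21,-32,-5,0,0,0],
    [50,21,-32,-5,0,0,0],
    [50,21,-32,-5,0,0,0],
    [50,21,-32,-5,0,0,0],
  ],
)

```text
time_s: 2.65
tcp_pos: [0.5183, 0.161, 0.3376]
ee_rot: [[0.926, -0.378, -0.0], [-0.378, -0.926, -0.0], [0.0, 0.0, -1.0]]
wrist_force: [-0.9, 0.6, 0.0]
gripper_width: 0.709
gripper_force: 0.0
```

Request:
drive_tool(
  rows=[
    [50,21,-32,-5,0,0,0],
    [50,21,-32,-5,0,0,0],
    [50,21,-32,-5,0,0,0],
    [50,21,-32,-5,0,0,0],
    [50,0,0,0,0,0,0],
  ],
)

```text
time_s: 3.07
tcp_pos: [0.6037, 0.0296, 0.3152]
ee_rot: [[0.923, -0.385, -0.003], [-0.385, -0.923, -0.002], [-0.002, 0.003, -1.0]]
wrist_force: [1.0, 1.0, -0.2]
gripper_width: 0.507
gripper_force: 0.0
```

Request:
drive_tool(
  rows=[
    [50,0,0,0,0,0,0],
    [50,0,0,0,0,0,0],
  ],
)

```text
time_s: 3.23
tcp_pos: [0.6018, 0.0342, 0.3175]
ee_rot: [[0.925, -0.38, -0.001], [-0.38, -0.925, -0.0], [-0.001, 0.0, -1.0]]
wrist_force: [0.2, -0.0, -0.1]
gripper_width: 0.501
gripper_force: 0.0
```

```bash
python3 - <<'E'
from h import *
s,c,W=look("w2"); print(s["tcp_pos"],s["joints"])
for l in ["vial_a","marker","vial_rack","strip_rack","pen_tray","beaker"]:
    for m in masks_of(l,c):
        r=m["region"]&(c["z_map"]>0); p=W[r]
        if len(p)<20: continue
        t=p[p[:,2]>np.percentile(p[:,2],97)-.008]
        rc=cv2.minAreaRect((t[:,:2]*1000).astype(np.float32))
        print(l,round(m["p"],2),np.round(m["xy"]),np.round(np.median(p,0),3),"z97",round(np.percentile(p[:,2],97),3),"top rect",np.round(rc[0]),np.round(rc[1]),round(rc[2],1))
E
```

```text
[0.60175497 0.03422823 0.31747375] [ 1.86267446e+01  1.75436137e+01  4.62913142e+00 -6.90781549e-03
 -7.71328878e+01  4.90471625e+01]
vial_a 0.98 [286. 293.] [0.511 0.116 0.042] z97 0.059 top rect [506. 119.] [18. 18.] 65.9
vial_a 0.94 [322. 232.] [0.568 0.05  0.05 ] z97 0.059 top rect [563.  51.] [19. 18.] 73.4
vial_a 0.8 [347. 276.] [0.506 0.042 0.042] z97 0.059 top rect [500.  43.] [18. 18.] 69.0
vial_rack 0.92 [436. 112.] [ 0.632 -0.115  0.006] z97 0.02 top rect [ 631. -113.] [ 46. 110.] 18.6
pen_tray 0.73 [185. 198.] [0.655 0.188 0.006] z97 0.016 top rect [654. 190.] [ 40. 157.] 22.1
beaker 0.86 [271.  24.] [0.782 0.012 0.005] z97 0.068 top rect [771.  12.] [50. 32.] 66.9
```

View pics/w2.png

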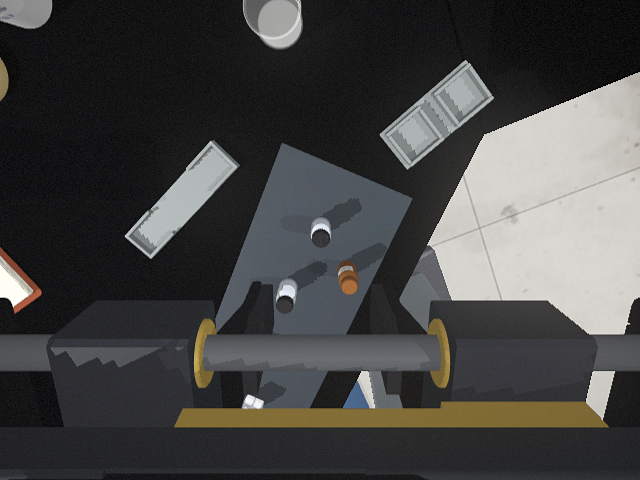

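w2 shows the vials at (320,233) and (286,295), the brown one (347,278), the vial rack (436,112), the pen tray (185,198) and the beaker (271,24). I grasp the clear vial at (320,233).

Request:
drive_tool(
  rows=[
    [50,-19,8,-36,0,0,0],
    [50,-19,8,-36,0,0,0],
    [50,0,0,-41,0,0,0],
    [50,0,0,-41,0,0,0],
    [50,0,0,-41,0,0,0],
  ],
)

```text
time_s: 4.0
tcp_pos: [0.5635, 0.0505, 0.1224]
ee_rot: [[0.925, -0.379, 0.003], [-0.379, -0.926, 0.001], [0.002, -0.002, -1.0]]
wrist_force: [0.5, 0.5, -0.1]
gripper_width: 0.499
gripper_force: 0.0
```

Request:
drive_tool(
  rows=[
    [50,0,0,-41,0,0,0],
    [50,0,0,-21,0,0,0],
    [50,0,0,-21,0,0,0],
    [50,0,0,0,0,0,0],
    [50,0,0,0,0,0,0],
  ],
)

```text
time_s: 4.42
tcp_pos: [0.5635, 0.05, 0.0395]
ee_rot: [[0.925, -0.379, -0.002], [-0.379, -0.925, -0.001], [-0.001, 0.002, -1.0]]
wrist_force: [0.6, 0.2, 1.4]
gripper_width: 0.498
gripper_force: 0.0
```

Request:
drive_tool(
  rows=[
    [10,0,0,0,0,0,0],
    [10,0,0,0,0,0,0],
    [10,0,0,0,0,0,0],
    [10,0,0,0,0,0,0],
    [10,0,0,0,0,0,0],
  ],
)

```text
time_s: 4.83
tcp_pos: [0.5645, 0.0501, 0.0412]
ee_rot: [[0.925, -0.38, 0.002], [-0.38, -0.925, 0.001], [0.002, -0.002, -1.0]]
wrist_force: [0.3, 0.6, 4.0]
gripper_width: 0.256
gripper_force: 30.0
```

Request:
drive_tool(
  rows=[
    [10,0,0,40,0,0,0],
    [10,0,0,35,0,0,0],
    [10,13,-32,0,0,0,0],
    [10,13,-32,0,0,0,0],
    [10,13,-32,0,0,0,0],
  ],
)

```text
time_s: 5.25
tcp_pos: [0.6035, -0.0465, 0.1165]
ee_rot: [[0.926, -0.378, 0.003], [-0.378, -0.926, 0.001], [0.002, -0.002, -1.0]]
wrist_force: [0.2, 0.6, -0.3]
gripper_width: 0.255
gripper_force: 30.0
```

Request:
drive_tool(
  rows=[
    [10,13,-32,0,0,0,0],
    [10,13,-32,0,0,0,0],
    [10,12,-33,0,0,0,0],
    [10,0,0,0,0,0,0],
    [10,0,0,0,0,0,0],
  ],
)

```text
time_s: 5.67
tcp_pos: [0.6406, -0.145, 0.1145]
ee_rot: [[0.924, -0.383, -0.0], [-0.383, -0.924, 0.0], [-0.001, -0.0, -1.0]]
wrist_force: [-0.4, 0.4, -0.5]
gripper_width: 0.256
gripper_force: 30.0
```

```bash
python3 - <<'E'
from h import *
s,c,W=look("w3"); print(s["tcp_pos"],s["gripper_width"])
for m in masks_of("vial_rack",c)[:1]:
        r=m["region"]&(c["z_map"]>0); p=W[r]; t=p[(p[:,2]>.015)&(p[:,2]<.025)]
        print(np.round(m["xy"]),cv2.minAreaRect((t[:,:2]*1000).astype(np.float32)))
E
```

```text
[ 0.64064126 -0.14497548  0.1144581 ] 0.25624792509573047
[298. 248.] ((631.7646484375, -116.5537338256836), (46.35639953613281, 103.74288940429688), 18.62584114074707)
```

View pics/w3.png

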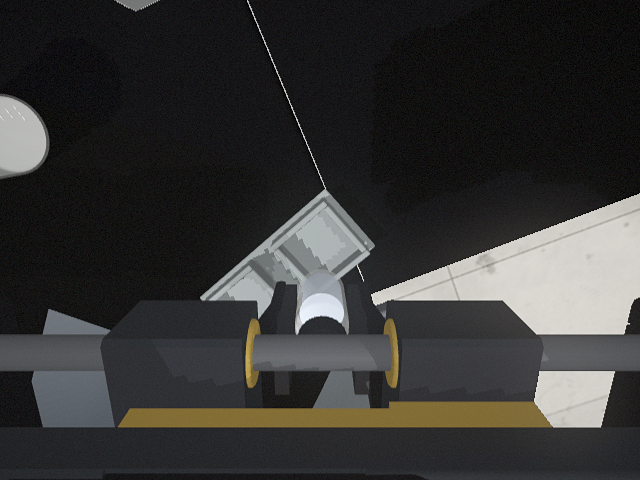

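The vial is held upright at (322,310), and the rack's far pocket is at (322,235), consistent with the fit. Lower and release.

Request:
drive_tool(
  rows=[
    [10,0,1,-30,0,0,0],
    [10,0,0,-25,0,0,0],
    [10,0,0,-12,0,0,0],
    [10,0,0,0,0,0,0],
    [10,0,0,0,0,0,0],
  ],
)

```text
time_s: 6.18
tcp_pos: [0.641, -0.1411, 0.0482]
ee_rot: [[0.926, -0.378, -0.0], [-0.378, -0.926, -0.0], [-0.0, 0.0, -1.0]]
wrist_force: [0.4, -0.5, -0.4]
gripper_width: 0.255
gripper_force: 30.0
```

Request:
drive_tool(
  rows=[
    [10,0,-1,-3,0,0,0],
    [10,0,0,0,0,0,0],
  ],
)

```text
time_s: 6.35
tcp_pos: [0.6412, -0.1429, 0.0457]
ee_rot: [[0.925, -0.38, 0.001], [-0.38, -0.925, 0.0], [0.001, -0.0, -1.0]]
wrist_force: [-0.3, -0.5, -1.2]
gripper_width: 0.253
gripper_force: 30.0
```

Request:
drive_tool(
  rows=[
    [10,0,0,-1,0,0,0],
    [10,0,0,0,0,0,0],
  ],
)

```text
time_s: 6.52
tcp_pos: [0.6409, -0.1432, 0.0444]
ee_rot: [[0.925, -0.38, 0.001], [-0.38, -0.925, 0.0], [0.001, -0.0, -1.0]]
wrist_force: [-1.3, 0.5, -0.3]
gripper_width: 0.257
gripper_force: 30.0
```

Request:
drive_tool(
  rows=[
    [50,0,0,0,0,0,0],
    [50,0,0,0,0,0,0],
    [50,0,0,0,0,0,0],
    [50,0,0,40,0,0,0],
    [50,0,0,40,0,0,0],
  ],
)

```text
time_s: 6.93
tcp_pos: [0.6387, -0.1431, 0.1217]
ee_rot: [[0.925, -0.38, -0.008], [-0.38, -0.925, 0.0], [-0.007, 0.003, -1.0]]
wrist_force: [0.8, -0.2, 0.8]
gripper_width: 0.481
gripper_force: 0.0
```

Request:
drive_tool(
  rows=[
    [50,-17,32.5,0,0,0,0],
    [50,-17,32.5,0,0,0,0],
    [50,-17,32.5,0,0,0,0],
    [50,-17,32.5,0,0,0,0],
    [50,-17,32.5,0,0,0,0],
  ],
)

```text
time_s: 7.35
tcp_pos: [0.5549, 0.0205, 0.1242]
ee_rot: [[0.925, -0.381, 0.001], [-0.381, -0.925, 0.0], [0.001, -0.0, -1.0]]
wrist_force: [-0.2, 0.9, 0.7]
gripper_width: 0.5
gripper_force: 0.0
```

Request:
drive_tool(
  rows=[
    [50,-17,32.5,0,0,0,0],
    [50,-17,32.5,0,0,0,0],
    [50,-16,32.5,0,0,0,0],
    [50,0,0,0,0,0,0],
    [50,0,0,0,0,0,0],
  ],
)

```text
time_s: 7.77
tcp_pos: [0.5052, 0.1186, 0.1244]
ee_rot: [[0.926, -0.376, 0.001], [-0.376, -0.926, 0.0], [0.001, -0.001, -1.0]]
wrist_force: [-0.4, -0.5, 0.5]
gripper_width: 0.501
gripper_force: 0.0
```

Request:
drive_tool(
  rows=[
    [50,0,0,-40,0,0,0],
    [50,0,0,-30,0,0,0],
    [50,0,0,-15,0,0,0],
    [50,0,0,0,0,0,0],
    [50,0,0,0,0,0,0],
  ],
)

```text
time_s: 8.18
tcp_pos: [0.5061, 0.1159, 0.0385]
ee_rot: [[0.925, -0.381, -0.001], [-0.381, -0.925, -0.001], [-0.001, 0.002, -1.0]]
wrist_force: [0.8, 0.2, 1.0]
gripper_width: 0.501
gripper_force: 0.0
```

Request:
drive_tool(
  rows=[
    [10,0,0,0,0,0,0],
    [10,0,0,0,0,0,0],
    [10,0,0,0,0,0,0],
    [10,0,0,0,0,0,0],
    [10,0,0,0,0,0,0],
  ],
)

```text
time_s: 8.6
tcp_pos: [0.5064, 0.1171, 0.0399]
ee_rot: [[0.925, -0.38, 0.002], [-0.38, -0.925, 0.001], [0.001, -0.002, -1.0]]
wrist_force: [-0.1, -0.7, 2.8]
gripper_width: 0.256
gripper_force: 29.9
```

Request:
drive_tool(
  rows=[
    [10,0,0,40,0,0,0],
    [10,0,0,40,0,0,0],
    [10,16.5,-28.5,0,0,0,0],
    [10,16.5,-28.5,0,0,0,0],
    [10,16.5,-28.5,0,0,0,0],
  ],
)

```text
time_s: 9.02
tcp_pos: [0.556, 0.0311, 0.1205]
ee_rot: [[0.926, -0.378, 0.003], [-0.378, -0.926, 0.001], [0.002, -0.002, -1.0]]
wrist_force: [0.2, 0.4, -0.9]
gripper_width: 0.256
gripper_force: 29.9
```

Request:
drive_tool(
  rows=[
    [10,16.5,-28.5,0,0,0,0],
    [10,16.5,-28.5,0,0,0,0],
    [10,16.5,-28.5,0,0,0,0],
    [10,16,-29,0,0,0,0],
    [10,0,0,0,0,0,0],
  ],
)

```text
time_s: 9.43
tcp_pos: [0.623, -0.0875, 0.1188]
ee_rot: [[0.923, -0.384, 0.002], [-0.384, -0.923, -0.001], [0.002, 0.0, -1.0]]
wrist_force: [0.8, 0.1, -0.4]
gripper_width: 0.258
gripper_force: 29.9
```

Request:
drive_tool(
  rows=[
    [10,0,0,-40,0,0,0],
    [10,0,0,-24,0,0,0],
    [10,0,0,-8,0,0,0],
    [10,0,0,0,0,0,0],
    [10,0,0,0,0,0,0],
  ],
)

```text
time_s: 9.85
tcp_pos: [0.6211, -0.0827, 0.0474]
ee_rot: [[0.925, -0.379, 0.001], [-0.379, -0.925, -0.0], [0.001, 0.0, -1.0]]
wrist_force: [0.5, -0.6, 0.2]
gripper_width: 0.255
gripper_force: 30.0
```

Request:
drive_tool(
  rows=[
    [10,0,0,-3,0,0,0],
    [10,0,0,0,0,0,0],
    [50,0,0,0,0,0,0],
    [50,0,0,0,0,0,0],
    [50,0,0,0,0,0,0],
  ],
)

```text
time_s: 10.27
tcp_pos: [0.621, -0.083, 0.0444]
ee_rot: [[0.925, -0.38, 0.001], [-0.38, -0.925, 0.0], [0.001, -0.0, -1.0]]
wrist_force: [-0.4, -0.3, 1.0]
gripper_width: 0.4
gripper_force: 0.0
```

Request:
drive_tool(
  rows=[
    [50,0,0,40,0,0,0],
    [50,0,0,40,0,0,0],
    [50,-23,28,0,0,0,-0.1214],
    [50,-23,28,0,0,0,-0.1214],
    [50,-23,28,0,0,0,-0.1214],
  ],
)

```text
time_s: 10.68
tcp_pos: [0.5514, 0.0014, 0.1249]
ee_rot: [[0.723, -0.69, 0.002], [-0.69, -0.723, 0.001], [0.001, -0.002, -1.0]]
wrist_force: [0.6, 0.6, -0.7]
gripper_width: 0.497
gripper_force: 0.0
```

Request:
drive_tool(
  rows=[
    [50,-23,28,0,0,0,-0.1214],
    [50,-23,28,0,0,0,-0.1214],
    [50,-23,28,0,0,0,-0.1214],
    [50,-23,28,0,0,0,-0.1214],
    [50,-23,28,0,0,0,-0.1214],
  ],
)

```text
time_s: 11.1
tcp_pos: [0.443, 0.1337, 0.1244]
ee_rot: [[0.239, -0.971, 0.001], [-0.971, -0.239, 0.001], [-0.0, -0.001, -1.0]]
wrist_force: [0.6, 0.4, -0.1]
gripper_width: 0.498
gripper_force: 0.0
```

Request:
drive_tool(
  rows=[
    [50,-23,28,0,0,0,-0.1214],
    [50,-23,28,0,0,0,-0.1214],
    [50,-23,28,0,0,0,-0.1214],
    [50,-23,28,0,0,0,-0.1214],
    [50,-24,29,0,0,0,-0.1214],
  ],
)

```text
time_s: 11.52
tcp_pos: [0.3418, 0.2582, 0.1245]
ee_rot: [[-0.287, -0.958, 0.001], [-0.958, 0.287, 0.001], [-0.001, -0.0, -1.0]]
wrist_force: [-0.2, 0.3, 0.0]
gripper_width: 0.501
gripper_force: 0.0
```

Request:
drive_tool(
  rows=[
    [50,0,0,0,0,0,-0.1214],
    [50,0,0,0,0,0,0],
    [50,0,0,0,0,0,0],
  ],
)

```text
time_s: 11.77
tcp_pos: [0.3427, 0.2573, 0.1242]
ee_rot: [[-0.392, -0.92, 0.0], [-0.92, 0.392, 0.0], [-0.0, -0.0, -1.0]]
wrist_force: [1.2, -1.1, -0.1]
gripper_width: 0.498
gripper_force: 0.0
```

```bash
python3 - <<'E'
from h import *
s,c,W=look("w4"); print(s["tcp_pos"],s["ee_rot"],s["joints"])
c2=capture("scene"); W2=world(c2); save("s4",c2["frame"])
for cc,ww in ((c,W),(c2,W2)):
  for l in ["long_strip","short_strip","vial_a"]:
    for m in masks_of(l,cc):
        r=m["region"]&(cc["z_map"]>0); p=ww[r]
        if len(p)<20: continue
        t=p[p[:,2]>np.percentile(p[:,2],97)-.008]
        rc=cv2.minAreaRect((t[:,:2]*1000).astype(np.float32))
        print(l,round(m["p"],2),np.round(m["xy"]),"z97",round(np.percentile(p[:,2],97),3),np.round(rc[0]),np.round(rc[1]),round(rc[2],1))
a=cv2.resize(c2["frame"][200:300,180:330],None,fx=4,fy=4,interpolation=2); save("s4c",a)
E
```

```text
[0.34265809 0.25730908 0.12422692] [[-3.92222229e-01 -9.19870466e-01  2.19614878e-04]
 [-9.19870396e-01  3.92222286e-01  3.64710358e-04]
 [-4.21624136e-04 -5.89697153e-05 -9.99999909e-01]] [ 5.87993172e+01  1.07156751e+01 -3.53905408e+01 -8.96348347e-05
 -4.38693917e+01 -8.18920994e+01]
long_strip 0.58 [420. 278.] z97 0.047 [293. 280.] [32. 95.] 4.0
short_strip 0.95 [335. 134.] z97 0.047 [308. 193.] [25. 12.] 87.5
short_strip 0.87 [274. 230.] z97 0.047 [366. 232.] [26. 13.] 39.0
vial_a 0.54 [135. 157.] z97 0.018 [434. 165.] [126.  15.] 43.9
long_strip 0.88 [434. 227.] z97 0.047 [298. 311.] [67. 15.] 60.6
short_strip 0.62 [389. 211.] z97 0.046 [323. 208.] [73. 25.] 41.9
vial_a 0.66 [188. 218.] z97 0.063 [ 641. -138.] [17. 18.] 38.2
vial_a 0.57 [214. 225.] z97 0.062 [620. -79.] [17. 17.] 10.2
vial_a 0.52 [288. 226.] z97 0.059 [503.  46.] [19. 18.] 10.6
```

View pics/s4c.png

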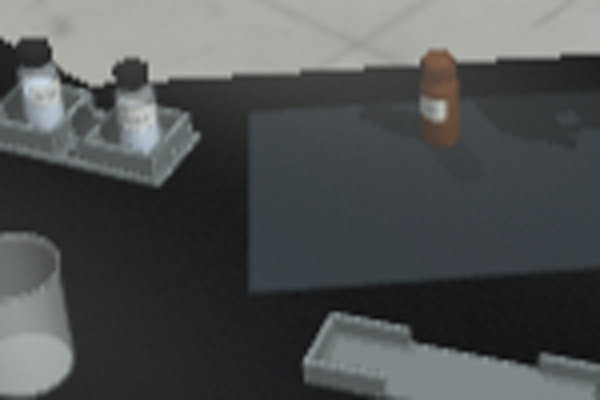

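Both vials stand in their pockets (crop (40,85) and (135,105)), and the brown one is untouched at (440,95). Now the long strip.

Request:
drive_tool(
  rows=[
    [50,-22.5,26.5,0,0,0,-0.06],
    [50,-22.5,26.5,0,0,0,-0.053],
    [50,0,0,0,0,0,0],
    [50,0,0,0,0,0,0],
  ],
)

```text
time_s: 12.5
tcp_pos: [0.2972, 0.3111, 0.124]
ee_rot: [[-0.494, -0.869, 0.0], [-0.869, 0.494, 0.0], [-0.0, 0.0, -1.0]]
wrist_force: [0.3, -0.3, -0.2]
gripper_width: 0.498
gripper_force: 0.0
```

Request:
drive_tool(
  rows=[
    [50,0,0,-30,0,0,0],
    [50,0,0,0,0,0,0],
    [50,0,0,0,0,0,0],
  ],
)

```text
time_s: 12.75
tcp_pos: [0.2977, 0.3083, 0.0931]
ee_rot: [[-0.498, -0.867, -0.002], [-0.867, 0.498, -0.004], [0.005, -0.001, -1.0]]
wrist_force: [0.2, 0.1, 0.2]
gripper_width: 0.504
gripper_force: 0.0
```

Request:
drive_tool(
  rows=[
    [50,0,1,-30,0,0,0],
    [50,0,0,-20,0,0,0],
    [50,0,0,-6,0,0,0],
    [50,0,0,0,0,0,0],
    [50,0,0,0,0,0,0],
  ],
)

```text
time_s: 13.17
tcp_pos: [0.2984, 0.3115, 0.0389]
ee_rot: [[-0.497, -0.868, 0.001], [-0.868, 0.497, 0.001], [-0.001, -0.0, -1.0]]
wrist_force: [-0.1, 0.8, 0.0]
gripper_width: 0.501
gripper_force: 0.0
```

Request:
drive_tool(
  rows=[
    [5,0,0,0,0,0,0],
    [5,0,0,0,0,0,0],
    [5,0,0,0,0,0,0],
    [5,0,0,0,0,0,0],
    [5,0,0,0,0,0,0],
  ],
)

```text
time_s: 13.58
tcp_pos: [0.2979, 0.3114, 0.0384]
ee_rot: [[-0.497, -0.868, 0.0], [-0.868, 0.497, 0.001], [-0.001, 0.0, -1.0]]
wrist_force: [0.6, 0.4, -0.5]
gripper_width: 0.209
gripper_force: 0.0
```

Request:
drive_tool(
  rows=[
    [5,0,0,0,0,0,0],
  ],
)

```text
time_s: 13.67
tcp_pos: [0.2978, 0.3112, 0.0382]
ee_rot: [[-0.497, -0.868, 0.0], [-0.868, 0.497, 0.0], [-0.0, 0.0, -1.0]]
wrist_force: [-0.5, -0.7, -0.5]
gripper_width: 0.144
gripper_force: 30.0
```

Request:
drive_tool(
  rows=[
    [5,0,0,40,0,0,0],
    [5,0,0,40,0,0,0],
    [5,31,3.5,0,0,0,0.119],
    [5,31,3.5,0,0,0,0.119],
    [5,31,3.5,0,0,0,0.119],
  ],
)

```text
time_s: 14.08
tcp_pos: [0.3917, 0.3222, 0.1196]
ee_rot: [[-0.156, -0.988, 0.002], [-0.988, 0.156, 0.003], [-0.003, -0.001, -1.0]]
wrist_force: [0.3, 0.1, -0.7]
gripper_width: 0.147
gripper_force: 30.0
```

Request:
drive_tool(
  rows=[
    [5,31,3.5,0,0,0,0.119],
    [5,31,3.5,0,0,0,0.119],
    [5,30,3.5,0,0,0,0.119],
    [5,0,0,0,0,0,0],
    [5,0,0,0,0,0,0],
  ],
)

```text
time_s: 14.5
tcp_pos: [0.4835, 0.3317, 0.117]
ee_rot: [[0.189, -0.982, -0.001], [-0.982, -0.189, -0.001], [0.001, 0.001, -1.0]]
wrist_force: [-1.5, -1.0, -0.5]
gripper_width: 0.143
gripper_force: 30.0
```

```bash
python3 - <<'E'
from h import *
s,c,W=look("w5"); R=np.array(s["ee_rot"]); print(s["tcp_pos"],np.degrees(np.arctan2(R[1,0],R[0,0])),s["gripper_width"])
for cam in ("scene","side"):
    d=capture(cam); 
    for m in masks_of("strip_rack",d)[:1]:
        w=world(d); r=m["region"]&(d["z_map"]>0); p=w[r]; p=p[(p[:,2]>.012)&(p[:,2]<.025)]
        print(cam,m["p"],cv2.minAreaRect((p[:,:2]*1000).astype(np.float32)))
p=W[(W[...,2]>.014)&(W[...,2]<.024)]; p=p[(abs(p[:,0]-.477)<.06)&(abs(p[:,1]-.361)<.1)]
print(len(p),cv2.minAreaRect((p[:,:2]*1000).astype(np.float32)))
E
```

```text
[0.48348097 0.33165618 0.11701227] -79.09628439533319 0.14314735654512661
scene 0.75 ((478.07916259765625, 363.54168701171875), (40.690250396728516, 148.58140563964844), 11.693499565124512)
side 0.95 ((478.768310546875, 359.43878173828125), (38.997005462646484, 154.4073486328125), 10.089212417602539)
1755 ((476.80767822265625, 360.9828186035156), (36.05373764038086, 150.64154052734375), 11.123279571533203)
```

View pics/w5.png

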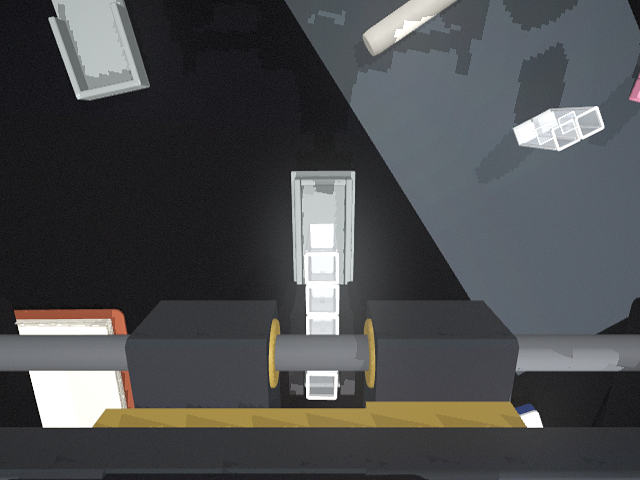

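The strip at (322,310) lines up with the bay at (323,225). Lower it.

Request:
drive_tool(
  rows=[
    [5,0,1,-35,0,0,0],
    [5,0,0,-25,0,0,0],
    [5,0,0,-12,0,0,0],
    [5,0,0,0,0,0,0],
    [5,0,0,0,0,0,0],
  ],
)

```text
time_s: 15.17
tcp_pos: [0.4822, 0.3333, 0.0462]
ee_rot: [[0.193, -0.981, -0.0], [-0.981, -0.193, -0.0], [0.0, 0.0, -1.0]]
wrist_force: [-0.7, 0.3, -0.1]
gripper_width: 0.143
gripper_force: 30.0
```

Request:
drive_tool(
  rows=[
    [5,0,0,-3,0,0,0],
    [5,0,0,0,0,0,0],
  ],
)

```text
time_s: 15.33
tcp_pos: [0.4827, 0.3335, 0.0438]
ee_rot: [[0.192, -0.981, 0.001], [-0.981, -0.192, 0.001], [-0.001, -0.001, -1.0]]
wrist_force: [0.3, 0.3, 0.1]
gripper_width: 0.146
gripper_force: 30.0
```

Request:
drive_tool(
  rows=[
    [5,0,0,-1.5,0,0,0],
    [5,0,0,0,0,0,0],
    [45,0,0,0,0,0,0],
    [45,0,0,0,0,0,0],
    [45,0,0,0,0,0,0],
  ],
)

```text
time_s: 15.75
tcp_pos: [0.4827, 0.3331, 0.0416]
ee_rot: [[0.192, -0.981, 0.0], [-0.981, -0.192, 0.0], [-0.0, -0.0, -1.0]]
wrist_force: [-0.4, 0.2, 0.1]
gripper_width: 0.291
gripper_force: 0.0
```

Request:
drive_tool(
  rows=[
    [45,0,0,40,0,0,0],
    [45,0,0,40,0,0,0],
    [45,-13,-11.2,0,0,0,-0.1195],
    [45,-13,-11.2,0,0,0,-0.1195],
    [45,-13,-11.2,0,0,0,-0.1195],
  ],
)

```text
time_s: 16.17
tcp_pos: [0.4433, 0.2993, 0.1223]
ee_rot: [[-0.171, -0.985, 0.001], [-0.985, 0.171, 0.001], [-0.002, -0.001, -1.0]]
wrist_force: [0.6, 0.1, -0.6]
gripper_width: 0.447
gripper_force: 0.0
```

Request:
drive_tool(
  rows=[
    [45,-13,-11.2,0,0,0,-0.1195],
    [45,-13,-11.2,0,0,0,-0.1195],
    [45,-13,-11.2,0,0,0,-0.1195],
    [45,-13,-11.2,0,0,0,-0.1195],
    [45,-13,-11.2,0,0,0,-0.1195],
  ],
)

```text
time_s: 16.58
tcp_pos: [0.378, 0.2428, 0.1215]
ee_rot: [[-0.695, -0.719, 0.0], [-0.719, 0.695, 0.0], [-0.0, 0.0, -1.0]]
wrist_force: [-0.5, 0.3, 0.8]
gripper_width: 0.452
gripper_force: 0.0
```

Request:
drive_tool(
  rows=[
    [45,-13,-11.2,0,0,0,-0.1195],
    [45,0,0,0,0,0,0],
    [45,0,0,0,0,0,0],
    [45,0,0,0,0,0,0],
  ],
)

```text
time_s: 16.92
tcp_pos: [0.3664, 0.2331, 0.1219]
ee_rot: [[-0.771, -0.637, 0.001], [-0.637, 0.771, 0.001], [-0.002, 0.0, -1.0]]
wrist_force: [0.3, -0.2, 0.2]
gripper_width: 0.45
gripper_force: 0.0
```

Request:
drive_tool(
  rows=[
    [45,0,0,-38,0,0,0],
    [45,0,0,-30,0,0,0],
    [45,0,0,-16,0,0,0],
    [45,0,0,0,0,0,0],
    [45,0,0,0,0,0,0],
  ],
)

```text
time_s: 17.33
tcp_pos: [0.3662, 0.2327, 0.0369]
ee_rot: [[-0.771, -0.636, -0.001], [-0.636, 0.771, -0.002], [0.002, -0.001, -1.0]]
wrist_force: [0.1, -0.0, 0.3]
gripper_width: 0.45
gripper_force: 0.0
```

Request:
drive_tool(
  rows=[
    [5,0,0,0,0,0,0],
    [5,0,0,0,0,0,0],
    [5,0,0,0,0,0,0],
    [5,0,0,0,0,0,0],
    [5,0,0,0,0,0,0],
  ],
)

```text
time_s: 17.75
tcp_pos: [0.3659, 0.2327, 0.0382]
ee_rot: [[-0.772, -0.636, 0.001], [-0.636, 0.772, 0.001], [-0.002, 0.0, -1.0]]
wrist_force: [0.5, 0.1, 0.1]
gripper_width: 0.157
gripper_force: 0.0
```

Request:
drive_tool(
  rows=[
    [5,0,0,0,0,0,0],
  ],
)

```text
time_s: 17.83
tcp_pos: [0.3659, 0.2327, 0.0381]
ee_rot: [[-0.772, -0.636, 0.001], [-0.636, 0.772, 0.001], [-0.001, 0.0, -1.0]]
wrist_force: [-1.5, 0.0, 3.0]
gripper_width: 0.141
gripper_force: 30.0
```

Request:
drive_tool(
  rows=[
    [5,0,0,40,0,0,0],
    [5,0,0,40,0,0,0],
    [5,11.3,19.6,0,0,0,0.1195],
    [5,11.3,19.6,0,0,0,0.1195],
    [5,11.3,19.6,0,0,0,0.1195],
  ],
)

```text
time_s: 18.25
tcp_pos: [0.4001, 0.292, 0.1191]
ee_rot: [[-0.495, -0.869, 0.002], [-0.869, 0.495, 0.003], [-0.003, -0.0, -1.0]]
wrist_force: [-0.5, 0.5, 0.2]
gripper_width: 0.14
gripper_force: 30.0
```

Request:
drive_tool(
  rows=[
    [5,11.3,19.6,0,0,0,0.1195],
    [5,11.3,19.6,0,0,0,0.1195],
    [5,11.3,19.6,0,0,0,0.1195],
    [5,11.3,19.6,0,0,0,0.1195],
    [5,11.3,19.6,0,0,0,0.1195],
  ],
)

```text
time_s: 18.67
tcp_pos: [0.4563, 0.3898, 0.1174]
ee_rot: [[0.08, -0.997, -0.0], [-0.997, -0.08, -0.0], [0.0, 0.0, -1.0]]
wrist_force: [-0.1, 0.3, 0.5]
gripper_width: 0.14
gripper_force: 30.0
```

Request:
drive_tool(
  rows=[
    [5,11.3,19.6,0,0,0,0.1195],
    [5,0,0,0,0,0,0],
    [5,0,0,0,0,0,0],
    [5,0,0,0,0,0,0],
  ],
)

```text
time_s: 19.0
tcp_pos: [0.4668, 0.408, 0.117]
ee_rot: [[0.191, -0.982, -0.001], [-0.982, -0.191, -0.001], [0.001, 0.001, -1.0]]
wrist_force: [-0.3, -0.7, -0.1]
gripper_width: 0.142
gripper_force: 30.0
```

```bash
python3 - <<'E'
from h import *
s,c,W=look("w6"); R=np.array(s["ee_rot"]); print(s["tcp_pos"],np.degrees(np.arctan2(R[1,0],R[0,0])),s["gripper_width"])
for l in ("long_strip","marker","pen_tray"):
    for m in masks_of(l,c)[:1]:
        r=m["region"]&(c["z_map"]>0); p=W[r]
        t=p[p[:,2]>np.percentile(p[:,2],97)-.006]
        print(l,m["p"],m["xy"],np.percentile(p[:,2],97),cv2.minAreaRect((t[:,:2]*1000).astype(np.float32)))
E
```

```text
[0.46675869 0.40799479 0.11697636] -78.99247171016098 0.14197895857767848
long_strip 0.63 [317.6, 122.0] 0.051473386350100604 ((483.1971130371094, 332.0473937988281), (12.902219772338867, 63.60459899902344), 11.388484954833984)
marker 0.26 [333.5, 170.1] 0.020401972952171027 ((477.10784912109375, 359.6165771484375), (36.12151336669922, 147.49610900878906), 11.112140655517578)
```

View pics/w6.png

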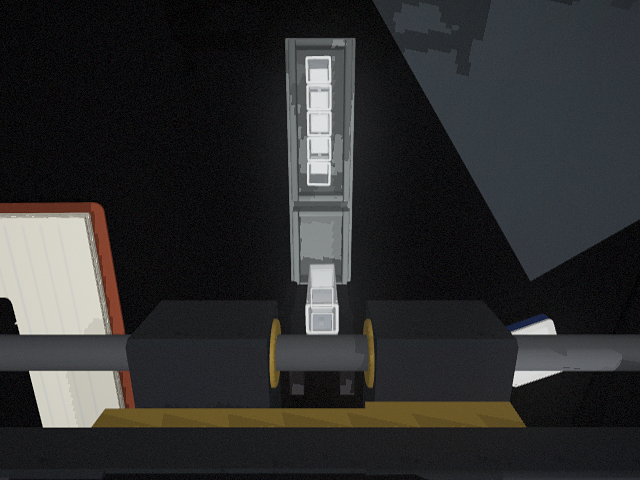

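The long strip sits centred and aligned in its bay (318,122). The short strip (321,300) is aligned with the short bay. Lower it.

Request:
drive_tool(
  rows=[
    [5,1,0.5,-35,0,0,0],
    [5,0,0,-25,0,0,0],
    [5,0,0,-12,0,0,0],
    [5,0,0,-2,0,0,0],
    [5,0,0,0,0,0,0],
  ],
)

```text
time_s: 19.62
tcp_pos: [0.4683, 0.409, 0.0433]
ee_rot: [[0.192, -0.981, -0.0], [-0.981, -0.192, -0.001], [0.001, 0.0, -1.0]]
wrist_force: [-0.1, 0.6, -0.5]
gripper_width: 0.143
gripper_force: 30.0
```

Request:
drive_tool(
  rows=[
    [5,0,0,0,0,0,0],
  ],
)

```text
time_s: 19.7
tcp_pos: [0.4687, 0.4096, 0.0443]
ee_rot: [[0.192, -0.981, 0.001], [-0.981, -0.192, 0.001], [-0.001, -0.001, -1.0]]
wrist_force: [0.2, -0.8, 1.1]
gripper_width: 0.139
gripper_force: 30.0
```

Request:
drive_tool(
  rows=[
    [5,0,0,-1.5,0,0,0],
    [5,0,0,0,0,0,0],
    [45,0,0,0,0,0,0],
    [45,0,0,0,0,0,0],
    [45,0,0,0,0,0,0],
  ],
)

```text
time_s: 20.12
tcp_pos: [0.4684, 0.4093, 0.0423]
ee_rot: [[0.192, -0.981, 0.0], [-0.981, -0.192, 0.0], [-0.0, -0.0, -1.0]]
wrist_force: [0.3, -0.5, 0.5]
gripper_width: 0.291
gripper_force: 0.0
```

Request:
drive_tool(
  rows=[
    [45,0,0,40,0,0,0],
    [45,0,0,40,0,0,0],
    [45,-3.8,-27.1,0,0,0,-0.1113],
    [45,-3.8,-27.1,0,0,0,-0.1113],
    [45,-3.8,-27.1,0,0,0,-0.1113],
  ],
)

```text
time_s: 20.53
tcp_pos: [0.4568, 0.3275, 0.1229]
ee_rot: [[-0.145, -0.989, 0.001], [-0.989, 0.145, 0.002], [-0.002, -0.001, -1.0]]
wrist_force: [-0.4, -0.5, 0.2]
gripper_width: 0.447
gripper_force: 0.0
```

Request:
drive_tool(
  rows=[
    [45,-3.8,-27.1,0,0,0,-0.1113],
    [45,-3.8,-27.1,0,0,0,-0.1113],
    [45,-3.8,-27.1,0,0,0,-0.1113],
    [45,-3.8,-27.1,0,0,0,-0.1113],
    [45,-3.8,-27.1,0,0,0,-0.1113],
  ],
)

```text
time_s: 20.95
tcp_pos: [0.4376, 0.1912, 0.1223]
ee_rot: [[-0.646, -0.763, 0.0], [-0.763, 0.646, 0.0], [-0.001, -0.0, -1.0]]
wrist_force: [0.3, 0.2, 0.1]
gripper_width: 0.448
gripper_force: 0.0
```

Request:
drive_tool(
  rows=[
    [45,-3.8,-27.1,0,0,0,-0.1113],
    [45,0,0,0,0,0,0],
    [45,0,0,0,0,0,0],
    [45,0,0,0,0,0,0],
  ],
)

```text
time_s: 21.28
tcp_pos: [0.4347, 0.1658, 0.1225]
ee_rot: [[-0.722, -0.691, 0.001], [-0.691, 0.722, 0.001], [-0.002, -0.0, -1.0]]
wrist_force: [-0.3, 0.8, 0.4]
gripper_width: 0.449
gripper_force: 0.0
```

Request:
drive_tool(
  rows=[
    [45,0,-1,-40,0,0,0],
    [45,0,0,-35,0,0,0],
    [45,0,0,-18,0,0,0],
    [45,0,0,-5,0,0,0],
    [45,0,0,0,0,0,0],
  ],
)

```text
time_s: 21.7
tcp_pos: [0.434, 0.1648, 0.0227]
ee_rot: [[-0.722, -0.692, -0.002], [-0.692, 0.722, -0.002], [0.003, -0.0, -1.0]]
wrist_force: [0.1, -0.2, 0.5]
gripper_width: 0.451
gripper_force: 0.0
```

Request:
drive_tool(
  rows=[
    [5,0,0,0,0,0,0],
    [5,0,0,0,0,0,0],
    [5,0,0,0,0,0,0],
    [5,0,0,0,0,0,0],
    [5,0,0,0,0,0,0],
  ],
)

```text
time_s: 22.12
tcp_pos: [0.4346, 0.1648, 0.025]
ee_rot: [[-0.723, -0.691, 0.002], [-0.691, 0.723, 0.001], [-0.002, -0.0, -1.0]]
wrist_force: [-0.8, 0.5, 3.9]
gripper_width: 0.176
gripper_force: 30.0
```

Request:
drive_tool(
  rows=[
    [5,0,0,0,0,0,0],
  ],
)

```text
time_s: 22.2
tcp_pos: [0.4346, 0.1648, 0.0249]
ee_rot: [[-0.723, -0.691, 0.002], [-0.691, 0.723, 0.001], [-0.002, -0.0, -1.0]]
wrist_force: [-1.5, -0.3, 5.7]
gripper_width: 0.175
gripper_force: 30.0
```

Request:
drive_tool(
  rows=[
    [5,0,0,40,0,0,0],
    [5,0,0,40,0,0,0],
    [5,22,2.5,0,0,0,0.1194],
    [5,22,2.5,0,0,0,0.1194],
    [5,22,2.5,0,0,0,0.1194],
  ],
)

```text
time_s: 22.62
tcp_pos: [0.5011, 0.1721, 0.1056]
ee_rot: [[-0.429, -0.903, 0.002], [-0.903, 0.429, 0.002], [-0.003, -0.001, -1.0]]
wrist_force: [-0.2, 0.3, -0.1]
gripper_width: 0.173
gripper_force: 30.0
```

Request:
drive_tool(
  rows=[
    [5,22,2.5,0,0,0,0.1194],
    [5,22,2.5,0,0,0,0.1194],
    [5,22,2.5,0,0,0,0.1194],
    [5,22,2.5,0,0,0,0.1194],
    [5,22,2.5,0,0,0,0.1194],
  ],
)

```text
time_s: 23.03
tcp_pos: [0.6109, 0.1841, 0.1038]
ee_rot: [[0.152, -0.988, -0.001], [-0.988, -0.152, -0.0], [0.0, 0.001, -1.0]]
wrist_force: [0.6, 0.5, -0.7]
gripper_width: 0.175
gripper_force: 30.0
```

Request:
drive_tool(
  rows=[
    [5,22,2.5,0,0,0,0.1194],
    [5,22,2.5,0,0,0,0.1194],
    [5,0,0,0,0,0,0],
    [5,0,0,0,0,0,0],
    [5,0,0,0,0,0,0],
  ],
)

```text
time_s: 23.45
tcp_pos: [0.6533, 0.189, 0.1034]
ee_rot: [[0.375, -0.927, -0.002], [-0.927, -0.375, -0.0], [-0.0, 0.002, -1.0]]
wrist_force: [-0.4, -0.5, 0.8]
gripper_width: 0.172
gripper_force: 30.0
```

```bash
python3 - <<'E'
from h import *
s,c,W=look("w7"); R=np.array(s["ee_rot"]); print(s["tcp_pos"],np.degrees(np.arctan2(R[1,0],R[0,0])),s["gripper_width"])
for l,lo,hi in (("marker",.05,.2),("pen_tray",.01,.022)):
    for m in masks_of(l,c)[:1]:
        r=m["region"]&(c["z_map"]>0); p=W[r]
        t=p[(p[:,2]>lo)&(p[:,2]<hi)]
        print(l,m["p"],m["xy"],cv2.minAreaRect((t[:,:2]*1000).astype(np.float32)))
d=capture("side")
for m in masks_of("pen_tray",d)[:1]:
    p=world(d)[m["region"]]; t=p[(p[:,2]>.01)&(p[:,2]<.022)]; print(m["p"],cv2.minAreaRect((t[:,:2]*1000).astype(np.float32)))
E
```

```text
[0.6533028  0.18895643 0.10339779] -67.98446587178346 0.17224215624984934
marker 0.89 [320.7, 254.6] ((655.1156616210938, 184.17877197265625), (15.488182067871094, 116.64285278320312), 22.43427848815918)
pen_tray 0.75 [315.1, 160.8] ((674.6962280273438, 138.08824157714844), (40.04071044921875, 43.83391571044922), 22.25750732421875)
0.96 ((655.2134399414062, 186.4697265625), (43.29204559326172, 154.9926300048828), 22.195947647094727)
```

View pics/w7.png

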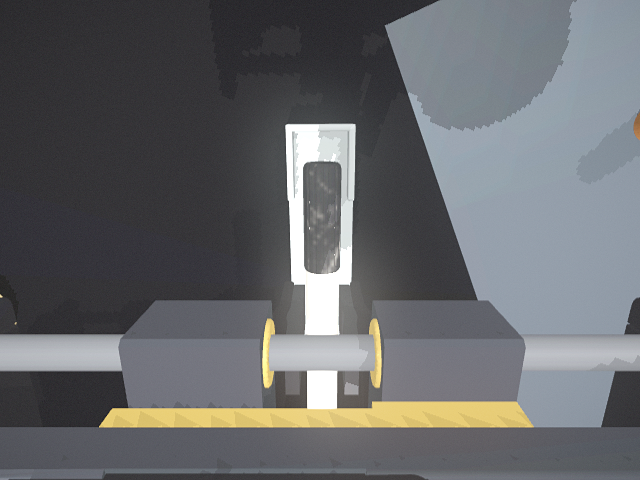

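The pen (320,255) is aligned with the tray (321,200). Lower it.

Request:
drive_tool(
  rows=[
    [5,0.5,0,-35,0,0,0],
    [5,0,0,-25,0,0,0],
    [5,0,0,-12,0,0,0],
    [5,0,0,0,0,0,0],
    [5,0,0,0,0,0,0],
  ],
)

```text
time_s: 24.12
tcp_pos: [0.6548, 0.1895, 0.0321]
ee_rot: [[0.377, -0.926, 0.0], [-0.926, -0.377, -0.0], [0.0, -0.0, -1.0]]
wrist_force: [0.9, -0.3, -0.2]
gripper_width: 0.17
gripper_force: 30.0
```

Request:
drive_tool(
  rows=[
    [5,0,0,-2,0,0,0],
    [5,0,0,0,0,0,0],
  ],
)

```text
time_s: 24.28
tcp_pos: [0.6551, 0.1896, 0.0308]
ee_rot: [[0.376, -0.927, 0.001], [-0.927, -0.376, 0.001], [-0.0, -0.002, -1.0]]
wrist_force: [0.5, 0.0, -0.2]
gripper_width: 0.171
gripper_force: 30.0
```

Request:
drive_tool(
  rows=[
    [5,0,0,-2,0,0,0],
    [5,0,0,0,0,0,0],
    [5,0,0,0,0,0,0],
  ],
)

```text
time_s: 24.53
tcp_pos: [0.6547, 0.1893, 0.0282]
ee_rot: [[0.376, -0.927, 0.0], [-0.927, -0.376, 0.0], [-0.0, -0.0, -1.0]]
wrist_force: [0.4, 0.2, -0.5]
gripper_width: 0.173
gripper_force: 30.0
```

Request:
drive_tool(
  rows=[
    [45,0,0,0,0,0,0],
    [45,0,0,0,0,0,0],
    [45,0,0,0,0,0,0],
    [45,0,0,0,0,0,0],
    [45,0,0,0,0,0,0],
  ],
)

```text
time_s: 24.95
tcp_pos: [0.6547, 0.1893, 0.028]
ee_rot: [[0.376, -0.927, 0.0], [-0.927, -0.376, 0.0], [0.0, -0.0, -1.0]]
wrist_force: [0.8, 0.8, 0.2]
gripper_width: 0.42
gripper_force: 0.0
```

Request:
drive_tool(
  rows=[
    [45,0,0,40,0,0,0],
    [45,0,0,40,0,0,0],
    [45,-30,0,25,0,0,0],
    [45,-30,10,25,0,0,0],
    [45,-30,10,25,0,0,0],
  ],
)

```text
time_s: 25.37
tcp_pos: [0.5637, 0.2089, 0.1841]
ee_rot: [[0.375, -0.927, -0.0], [-0.927, -0.375, 0.0], [-0.0, -0.0, -1.0]]
wrist_force: [0.4, 0.8, 0.0]
gripper_width: 0.451
gripper_force: 0.0
```

Request:
drive_tool(
  rows=[
    [45,-30,10,25,0,0,0],
    [45,-30,10,25,0,0,0],
    [45,0,30,25,0,0,0],
    [45,0,30,25,0,0,0],
    [45,0,0,0,0,0,0],
  ],
)

```text
time_s: 25.78
tcp_pos: [0.5064, 0.2943, 0.2893]
ee_rot: [[0.381, -0.925, 0.011], [-0.925, -0.381, 0.008], [-0.003, -0.013, -1.0]]
wrist_force: [0.5, -0.1, 0.9]
gripper_width: 0.452
gripper_force: 0.0
```

```bash
python3 - <<'E'
from h import *
s,c,W=look("w8"); c2=capture("side"); W2=world(c2)
for n,cc,ww in (("wrist",c,W),("side",c2,W2)):
  for l in ["marker","long_strip","short_strip","vial_a","beaker","tissue_box"]:
    for m in masks_of(l,cc):
        p=ww[m["region"]&(cc["z_map"]>0)]
        if len(p)<20 or m["p"]<.4: continue
        t=p[p[:,2]>np.percentile(p[:,2],97)-.006]
        rc=cv2.minAreaRect((t[:,:2]*1000).astype(np.float32))
        print(n,l,round(m["p"],2),np.round(m["xy"]),"z97",round(np.percentile(p[:,2],97),3),np.round(rc[0]),np.round(rc[1]),round(rc[2],1))
b=cv2.resize(c2["frame"][190:350,150:550],None,fx=2,fy=2,interpolation=2)
b=np.pad(b,((0,0),(0,0),(0,0)));a=cv2.resize(c["frame"],(373,280)); a=np.pad(a,((0,0),(0,800-373),(0,0)))
save("fin",np.vstack([a,b]))
E
```

```text
wrist marker 0.81 [225.  51.] z97 0.022 [648. 203.] [15. 94.] 22.4
wrist long_strip 0.63 [331. 242.] z97 0.052 [483. 332.] [13. 64.] 11.2
wrist short_strip 0.82 [318. 305.] z97 0.051 [469. 409.] [13. 26.] 12.2
wrist short_strip 0.66 [545. 180.] z97 0.047 [308. 193.] [25. 14.] 87.3
side marker 0.75 [464. 247.] z97 0.067 [782.   7.] [52. 50.] 23.2
side marker 0.73 [366. 234.] z97 0.02 [655. 185.] [ 13. 121.] 22.0
side long_strip 0.76 [265. 219.] z97 0.05 [486. 331.] [15. 67.] 11.1
side long_strip 0.65 [177. 225.] z97 0.012 [305. 458.] [42. 47.] 33.6
side short_strip 0.64 [214. 272.] z97 0.045 [310. 192.] [29. 12.] 89.6
side short_strip 0.48 [250. 210.] z97 0.049 [471. 409.] [14. 29.] 12.4
side vial_a 0.96 [465. 311.] z97 0.061 [ 638. -146.] [17. 16.] 17.7
side vial_a 0.64 [431. 300.] z97 0.061 [619. -84.] [19. 18.] 1.4
side vial_a 0.57 [339. 286.] z97 0.057 [500.  40.] [17. 18.] 35.3
side beaker 0.96 [466. 246.] z97 0.067 [782.   7.] [52. 50.] 23.2
side tissue_box 0.53 [176. 225.] z97 0.012 [303. 456.] [37. 47.] 33.6
```

View pics/fin.png

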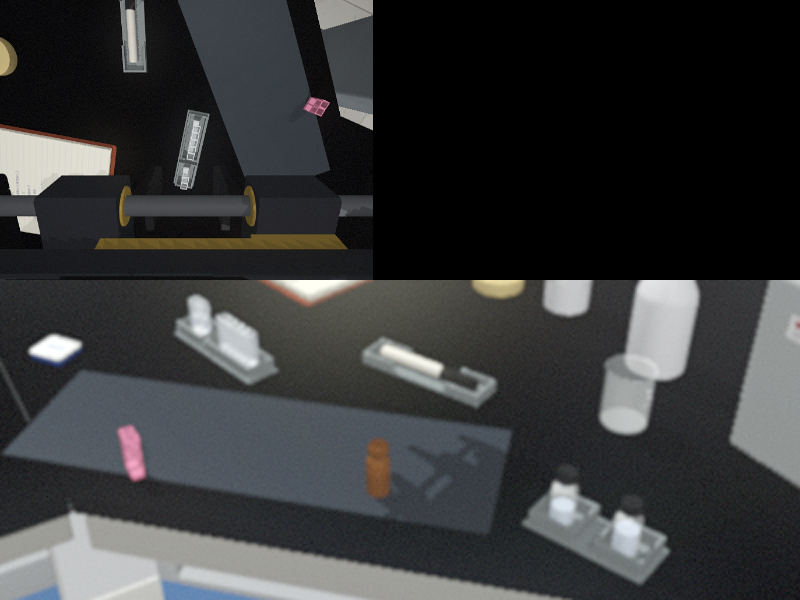

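Everything is in place: vials at (565,500) and (628,530), strips at (235,340) and (198,318), pen at (430,370). The bystanders and look-alikes haven't moved. Handing in.

```bash
python3 -c "
from h import *
print(finish_job())"
```

```text
the job is handed in; nothing more can be done
None
```

The job is handed in after about 26 s of robot time: the final pictures show both vials, both cuvette strips and the marker pen in their places, and the beaker, tissue box and look-alikes were not touched.

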